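# Draw the slide holder from under the stacked tins

## Robot

A 6-joint arm with a two-finger parallel gripper is mounted at the origin on the work surface. World frame = base frame: x ahead of the robot, y to its left, z up, the work surface at z = 0. Lengths are in m, angles in degrees, forces in N, time in s.
With the tool pointing down it reaches from about 0.4 to 0.825 m from the base axis. Payload 7 kg.
Tool frame: the origin (TCP) lies between the finger pads; the fingertips stand 22 mm ahead of it and the grasp point (between the pads) lies 3 mm ahead of it; z points along the fingers, y is the line along which they close (so a half turn about z gives the same grasp; the last joint's range is limited). The gripper opens to 85 mm and grips with 20 to 120 N. Pads are 22 mm wide; open, the fingers measure 114 mm over their backs; the gripper's body (76 mm by 85 mm) begins 54 mm behind the grasp point. The pads swing forward as they close: fully open they stand 13 mm farther back than shut.
Start: joints at [-47.091, 20.546, 0.682, 0, -70.136, -16.507], TCP at [0.3, -0.605, 0.226] pointing down, gripper open.
Joint ranges: [-176.03, 176.03], [-82.01, 121.73], [-58.28, 71.71], [-173.87, 95.51], [-174.79, -0.11], [-173.66, 173.66]. Speed limits (degrees/s): [136.94, 136.94, 172.46, 180, 180, 180].

## Interface

Orientations are given as [roll, pitch, yaw] about the fixed x, y, z axes, in that order (R = Rz(yaw) Ry(pitch) Rx(roll)).
In Python, from rig import monitor, vision, finish_job, spotter gives the robot as it stands.
- The arm moves only by the shell command python3 -m creep 'ROWS' [FORCE]. ROWS is JSON, a list of rows, each an object of numbers: "dx", "dy", "dz": the shift along the tool's x, y, z in m; "ax", "ay", "az": the turn, a rotation vector about the tool's x, y, z in degrees; "hand": the opening, from 0 (shut) to 1 (fully open). In form: [{"dx": .., "dy": .., "dz": .., "ax": .., "ay": .., "az": .., "hand": ..}, ...]. A call has 1 to 12 rows; each row is the pose to reach, as a shift and turn from the pose commanded when the call began, along the tool's axes at that moment; what a row does not reach only later rows make up. A row lasts 1/10 s, in which the tool goes at most 50 mm and 8.59 degrees, less where a joint would pass 70% of its speed; a pose out of reach is approached as far as the arm can. A call with a gripper value outside its range is refused whole. The fingers move at their own pace and stop on an object; FORCE is the grip in N (left out, the last holds). Time passes only in rows, so rows that repeat a pose let the fingers close. It gives the time, the measured TCP pose, the force, the opening and the grip force at its end, in the units of the state.
- monitor.state(): the state, without advancing time (a new reading comes with each control period).
- vision.camera(name): name is "scene" or "top" or "wrist"; returns a dict with "color" (420x560x3 uint8, red, green, blue), "fovy" (degrees; the focal length in pixels is half the picture's height over the tangent of half this angle, whatever the lens; pixels are square), "cx", "cy" (the principal point, pixels), "pose" (4x4, takes a point from camera to world coordinates); the wrist camera has in their place "T_tool_cam" (4x4, takes a point from camera to tool coordinates, whose origin is the TCP and whose axes are the flange's). Camera axes: x right, y down, z forward; pixel columns grow to the right and rows downward; lengths in m; the calibration is good to about 2 mm. The wrist camera is an equidistant fisheye: a pixel r from the principal point sees the ray r / f radians off the axis. A picture is of the moment at which its call begins: read the wrist's pose just before it. There is no depth.
- finish_job(): hands the job in; it is judged then, once.
Trained networks look in the newest picture that a camera, given by its name, has taken for a name from the list of things; names that differ only in an ending like _2 or _b are one class to them, and where a whole thing is asked for, a point or a joint stands for the part that bears it (a point fixed in the world has none). Each returns a list of dicts, best first, with "score" (0 to 1); they miss things now and then, are a little off and sometimes report something else, mostly with a low value. They report only what shows in the picture. A call takes as long as a camera call. They do not tell look-alikes from the thing itself.
- spotter.look_for(label, camera): "box" ([centre column, centre row, width, height] as shares, 0 to 1, of the picture: columns of its width, rows of its height, round what is visible of it).
- spotter.outline_of(label, camera): "region" (420x560 bool, what is visible of it) and "box" ([centre column, centre row, width, height] as shares, 0 to 1, of the picture: columns of its width, rows of its height, round what is visible of it).
The state is a dict: "clock": time; "joint_pos": joint angles; "dq": joint speeds; "tau": joint torques, N m; "position": TCP position; "eef_rot": TCP orientation; "ft_force": force on the tool from outside, world axes, zero at the start; "wrist_torque": the same for the moment, N m; "gripper_width": finger opening in m; "finger_force": force on a finger pad.
Only numpy, scipy, OpenCV 4.12 (cv2) and the standard library are available. Lean on these libraries where they do the work, as an engineer would, in place of code of your own. Each camera call takes 0.05 s, during which the arm holds its last target. There are 200 camera calls.

## Task

In the open drawer, draw the flat aluminium slide holder out from under the two stacked sample tins: press with moderate force on its rubber-covered end and slide it beneath the cross rod until that end rests against the inside of the drawer front. Do not touch or lift the tins: without toppling they must end still stacked and upright, on the drawer floor just behind the rod. Leave everything else where it is.

Things in the scene. Friction and masses are not known exactly. Their poses are not given: they have to be found in the camera images.
- holder_pad (a point): Slide holder: flat aluminium plate 170 mm long (its x), 100 wide (y), 6 thick, 0.27 kg, lying flat on the drawer floor, too wide and too low to grip. This point is on its TOP face, on the centre line, 30 from the front end, on the thin ribbed rubber grip that covers the plate's front 54, full width. x runs along the plate towards the cabinet, z is up.
- holder_front (a point): Middle of the holder's front end (rubber end, nearest the drawer front), at its underside; axes as holder_pad. Shut fingertips pressed on the rubber and moved draw the holder along: rubber friction about 0.9, metal on metal about 0.35 (vary). With the tins on it, a steady press of 15 to 25 N is right: less may slip, over 60 N would crack the slides. No pose is given while the fingers touch it.
- holder_rear (a point): Middle of the holder's rear end, at its underside; axes as holder_pad. Behind the rubber the plate carries three glass slides in wells, none standing above its top face.
- tin_low_center (a point): Centre of the lower aluminium sample tin: a closed cylinder 72 mm in diameter, 42 high, 0.24 to 0.45 kg, z up. At the start it stands on the rear part of the holder, its near side 4 to 34 mm behind the rod; it rides along with the holder until the rod holds it back.
- tin_high_center (a point): Centre of the upper tin, same size and weight, standing loose on the lower one. Top of the stack: 90 mm above the drawer floor at the start, 84 once the holder is out.
- rod (a point): Steel retaining rod, 8 mm in diameter, straight across the drawer along this point's y; its centre line is 18 above the drawer floor: the holder passes under it, the tins do not. The point is on the drawer floor under the rod's middle (26 above the bench). Axes are the drawer's: -x points to the drawer front, +x into the cabinet, z up.
- drawer_front (a point): Foot of the inner face of the drawer front, at its middle, 200 mm from the rod; axes as rod. Drawer 374 mm wide inside; walls and front 42 above its floor; handle 36 beyond the front. It is out to its stop and cannot slide, but its runners have play: a light press (some 5 N) dips its nose a centimetre or so until it bears firmly; let go, it rises. The cabinet's face is 155 behind the rod.
- mortar_center (a point): Bystander: middle of a white porcelain mortar, 70 mm in diameter, 46 high, its pestle reaching to 82, in the drawer behind the rod beside the tins
- clamp: Bystander: steel screw clamp, 120 x 85 x 16 mm, lying lengthwise in the drawer behind the rod; origin at the middle of its underside
- balance: Bystander: brass spring balance, 170 overall (along its x) x 24 x 15 mm, lying lengthwise in the drawer before the rod; origin at the middle of its underside
- weights: Bystander on the bench: wooden block with brass weights, 150 x 70 x 70 mm high; origin under its middle
- reagent: Bystander on the bench: amber jar, 58 mm in diameter, 115 high; origin under its middle
- mug: Bystander on the bench: white mug, 80 mm in diameter, 80 high; origin under its middle
Not all that is in view belongs to the job. What is shaped like the part that bears tin_high_center but purple or yellow is not meant.

How it is judged:
By the outcome, as a careful person would: the job done as asked, in the order asked, and still so for the second after the job is handed in, with the robot touching nothing.
It also fails if it takes over 51 s, if anything falls off the work surface, if the arm or the gripper's body presses on something with over 40 N, if the wrist force passes 120 N, or if a joint passes its speed limit or range.

## Working session

There is one attempt and no reset: what is moved stays moved. The work goes in short steps, Python scripts to look and compute and a shell command to move; the robot and the scene stay as the last step left them, time stands still between calls to the robot, and variables do not carry over. Pictures are saved under pics/ and viewed, at most 10 in all, crops included, and the job is handed in when it is done.

```bash
mkdir -p pics; cat > h.py <<'E'
import numpy as np, cv2
from scipy.spatial.transform import Rotation as R
from rig import monitor, vision, finish_job, spotter
def ray(c,u,v):
    f=210/np.tan(np.radians(c["fovy"]/2)); d=np.array([(u-c["cx"])/f,(v-c["cy"])/f,1.])
    if "T_tool_cam" in c:
        r=np.hypot(d[0],d[1]); d=np.array([d[0]/r*np.sin(r),d[1]/r*np.sin(r),np.cos(r)]) if r>1e-9 else d
        s=c["st"]; T=np.eye(4); T[:3,:3]=R.from_euler('xyz',s["eef_rot"],degrees=True).as_matrix(); T[:3,3]=s["position"]; P=T@c["T_tool_cam"]
    else: P=np.array(c["pose"])
    return P[:3,3],P[:3,:3]@d
def atz(c,u,v,z):
    o,d=ray(c,u,v); return o+d*(z-o[2])/d[2]
def cam(n):
    s=monitor.state(); c=vision.camera(n); c["st"]=s; return c
def save(c,n): cv2.imwrite("pics/"+n,c["color"][:,:,::-1])
E
python3 - <<'E'
from h import *
for n in ["scene","top"]:
    c=cam(n); save(c,n+"0.png"); print(n,c["fovy"],c["cx"],c["cy"],np.round(c["pose"],3).tolist())
    for l in ["holder_pad","tin_low_center","tin_high_center","mortar_center","clamp","balance","rod","drawer_front"]:
        try:
            for d in spotter.look_for(l,n)[:4]:
                b=d["box"]; print(l,round(d["score"],2),np.round([b[0]*560,b[1]*420,b[2]*560,b[3]*420],0), np.round(atz(c,b[0]*560,b[1]*420,.03),3))
        except Exception as e: print(l,e)
E
```

```text
scene 48.17554861369139 283.79615218658506 201.2353803582752 [[-0.883, 0.259, -0.391, 0.974], [0.469, 0.475, -0.745, 0.928], [-0.007, -0.841, -0.541, 0.743], [0.0, 0.0, 0.0, 1.0]]
holder_pad 0.75 [246. 210.  62.  33.] [ 0.571 -0.065  0.03 ]
tin_low_center 0.9 [237. 195.  27.  17.] [ 0.561 -0.144  0.03 ]
tin_low_center 0.66 [255. 217. 198. 132.] [ 0.563 -0.022  0.03 ]
tin_high_center 0.89 [236. 183.  31.  22.] [ 0.536 -0.211  0.03 ]
tin_high_center 0.81 [252. 284.  36.  37.] [0.68  0.212 0.03 ]
tin_high_center 0.77 [296. 148.  18.  21.] [ 0.268 -0.33   0.03 ]
tin_high_center 0.74 [310. 168.  26.  23.] [ 0.297 -0.181  0.03 ]
mortar_center 0.75 [186. 196.  24.  21.] [ 0.692 -0.21   0.03 ]
clamp 0.58 [270. 177.  37.  26.] [ 0.433 -0.193  0.03 ]
balance 0.61 [399. 311.  74.  66.] [0.447 0.429 0.03 ]
balance 0.59 [308. 209.  30.  21.] [0.419 0.015 0.03 ]
balance 0.3 [237. 181.  27.  23.] [ 0.531 -0.218  0.03 ]
rod 0.9 [256. 217. 196. 132.] [ 0.563 -0.019  0.03 ]
rod 0.52 [246. 212.  59.  36.] [ 0.575 -0.055  0.03 ]
rod 0.3 [271. 178.  40.  27.] [ 0.431 -0.188  0.03 ]
drawer_front 0.98 [255
[... 249 characters left out ...]
1.097], [0.0, 0.0, 0.0, 1.0]]
holder_pad 0.72 [319. 193.  57.  40.] [ 0.573 -0.07   0.03 ]
tin_low_center 0.28 [138. 186.  41.  30.] [0.58  0.436 0.03 ]
tin_high_center 0.96 [223. 154.  30.  26.] [0.676 0.202 0.03 ]
tin_high_center 0.94 [345. 191.  29.  27.] [ 0.579 -0.143  0.03 ]
tin_high_center 0.87 [365. 300.  27.  29.] [ 0.281 -0.2    0.03 ]
tin_high_center 0.86 [216. 256.  26.  32.] [0.391 0.211 0.03 ]
mortar_center 0.61 [360. 146.  27.  21.] [ 0.71  -0.184  0.03 ]
clamp 0.8 [365. 243.  47.  28.] [ 0.435 -0.199  0.03 ]
balance 0.73 [288. 248.  54.   8.] [0.419 0.013 0.03 ]
rod 0.96 [313. 200. 156. 154.] [ 0.553 -0.053  0.03 ]
drawer_front 0.9 [313. 198. 155. 156.] [ 0.558 -0.054  0.03 ]
```

```bash
python3 - <<'E'
import cv2,numpy as np
a=cv2.imread("pics/top0.png")[100:310,200:410]; b=cv2.imread("pics/scene0.png")
cv2.imwrite("pics/topc.png",cv2.resize(a,(600,600),interpolation=cv2.INTER_CUBIC))
cv2.imwrite("pics/scenec.png",cv2.resize(b[110:320,140:420],(800,600),interpolation=cv2.INTER_CUBIC))
E
```

```text
(no output)
```

View pics/topc.png

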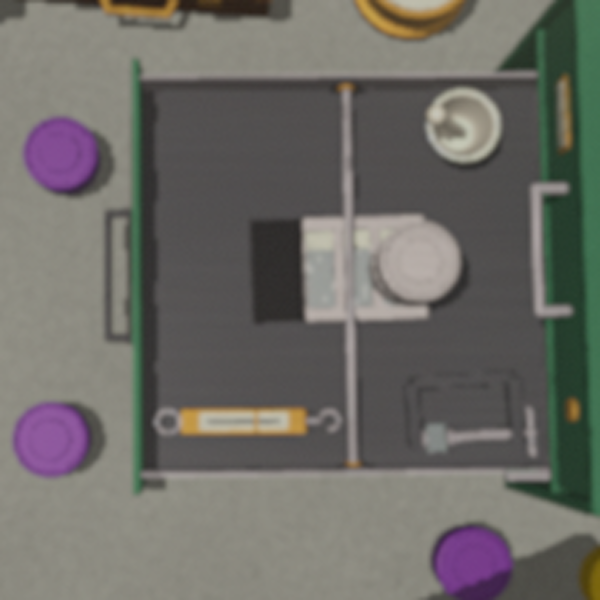

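View pics/scenec.png

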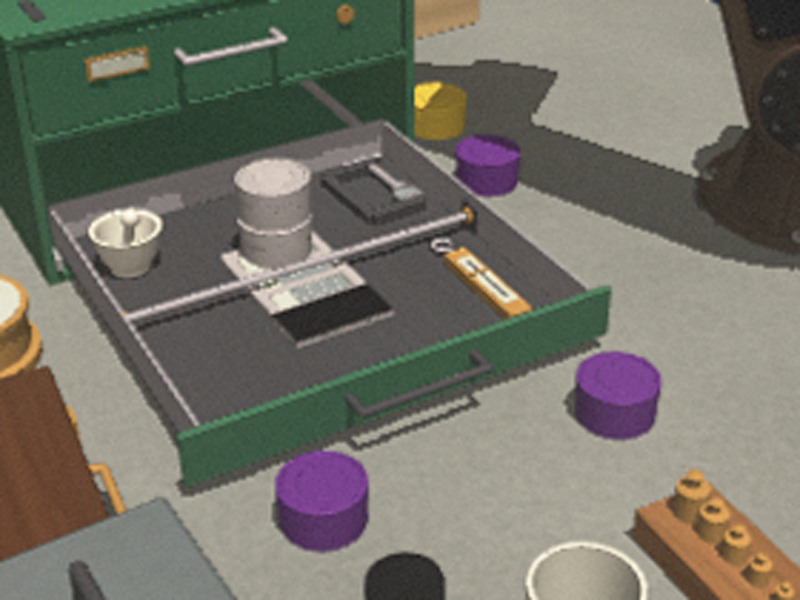

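Top crop: the black rubber end is at (275,271), the grey stack at (420,262), and the rod runs from (346,85) to (352,465). The inside of the drawer front is at about x 155, with the balance at (245,421), the clamp at (465,415) and the mortar at (463,125). Look-alikes for the tin are purple at (62,155), (52,438) and (472,562), and yellow at (590,575). The right one is the grey stack behind the rod, whose plate has the black rubber end.

```bash
python3 - <<'E'
from h import *
c=cam("top"); k=210/600
g=lambda x,y,z: print((x,y),np.round(atz(c,200+x*k,100+y*k,z),4))
print("rod");g(346,85,.026+0);g(352,465,.026)
print("front edge");g(251,221,.014);g(253,322,.014)
print("rubber rear");g(302,218,.014);g(304,320,.014)
print("rear");g(425,215,.014);g(429,318,.014)
print("front inner");g(155,85,.008);g(155,465,.008); g(139,272,.05)
print("tin top");g(420,262,.098)
print("handle");g(108,275,.03)
for d in spotter.outline_of("tin_high_center","top")[:2]:
    r=d["region"]; v,u=np.nonzero(r); print(np.round(atz(c,u.mean(),v.mean(),.09),4), d["score"])
# rubber dark blob
s=monitor.state(); print(s)
E
```

```text
rod
(346, 85) [ 0.7542 -0.0734  0.026 ]
(352, 465) [ 0.3789 -0.0843  0.026 ]
front edge
(251, 221) [0.6173 0.0182 0.014 ]
(253, 322) [0.5165 0.0142 0.014 ]
rubber rear
(302, 218) [ 0.6215 -0.0326  0.014 ]
(304, 320) [ 0.5196 -0.0362  0.014 ]
rear
(425, 215) [ 0.6273 -0.1554  0.014 ]
(429, 318) [ 0.5243 -0.1602  0.014 ]
front inner
(155, 85) [0.7545 0.1178 0.008 ]
(155, 465) [0.3739 0.1076 0.008 ]
(139, 272) [0.5597 0.1253 0.05  ]
tin top
(420, 262) [ 0.5694 -0.1359  0.098 ]
handle
(108, 275) [0.5583 0.157  0.03  ]
[0.4008 0.1997 0.09  ] 0.9
[ 0.5699 -0.1333  0.09  ] 0.86
{'clock': 1.0, 'joint_pos': array([-4.70910260e+01,  2.05465367e+01,  6.82514543e-01, -1.57745603e-04,
       -7.01335111e+01, -1.65064122e+01]), 'dq': array([-0.0291765 , -0.02073443, -0.01391981,  0.04826158,  0.04817892,
        0.0472188 ]), 'tau': array([-3.31690353e-04, -5.82988107e+01,  2.93665355e+01,  6.94200844e+00,
       -3.98914144e-04, -2.69747659e-05]), 'position': array([ 0.30013927, -0.6045981 ,  0.22600398]), 'eef_rot': array([-1.79997677e+02,  8.43101575e-04, -1.53597492e+02]), 'ft_force': array([ 0.72877831,  0.19765277, -0.3111083 ]), 'wrist_torque': array([ 0.01326451,  0.0662397 , -0.007568  ]), 'finger_force': 0.0, 'gripper_width': 0.08517934804196717}
```

```bash
python3 - <<'E'
from h import *
t=cam("top"); s=cam("scene"); k=.35
def tri(a,b):
    o1,d1=ray(t,200+a[0]*k,100+a[1]*k); o2,d2=ray(s,140+b[0]*k,110+b[1]*k)
    d1/=np.linalg.norm(d1); d2/=np.linalg.norm(d2)
    x=np.linalg.lstsq(np.c_[d1,-d2],o2-o1,rcond=None)[0]; p,q=o1+d1*x[0],o2+d2*x[1]
    print(np.round((p+q)/2,4),round(np.linalg.norm(p-q),4))
tri((352,463),(468,214)); tri((346,88),(130,318)); tri((420,262),(273,178)); tri((251,221),(298,342)); tri((253,322),(392,309)); 
tri((304,320),(363,285)); tri((302,218),(268,311))
E
```

```text
[ 0.3807 -0.0811  0.046 ] 0.003
[ 0.7415 -0.0695  0.0469] 0.0075
[ 0.5671 -0.1331  0.1124] 0.0012
[0.6135 0.0191 0.0316] 0.0022
[0.5153 0.0147 0.032 ] 0.0001
[ 0.5193 -0.0356  0.0305] 0.002
[ 0.6187 -0.0315  0.0358] 0.0019
```

```bash
python3 - <<'E'
import cv2
a=cv2.imread("pics/top0.png");b=cv2.imread("pics/scene0.png")[:300]
cv2.imwrite("pics/both.png",cv2.resize(cv2.vconcat([a[60:380],b]),(520,576)))
E
```

```text
(no output)
```

View pics/both.png

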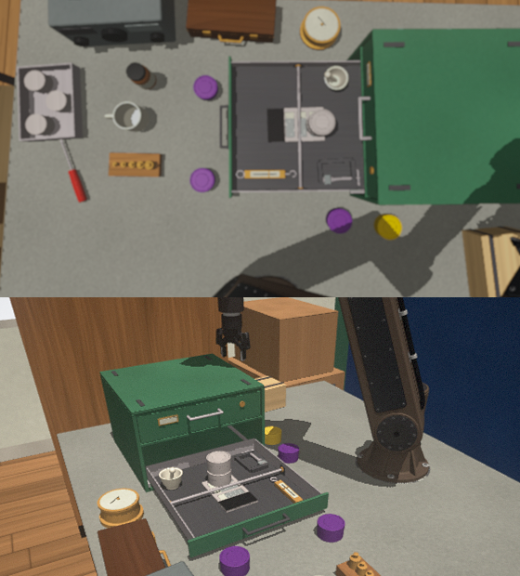

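```bash
python3 - <<'E'
from h import *
t=cam("top"); s=cam("scene"); k=1.0765
def tri(a,b):
    o1,d1=ray(t,a[0]*k,60+a[1]*k); o2,d2=ray(s,b[0]*k,b[1]*k-320)
    d1/=np.linalg.norm(d1); d2/=np.linalg.norm(d2)
    x=np.linalg.lstsq(np.c_[d1,-d2],o2-o1,rcond=None)[0]; p,q=o1+d1*x[0],o2+d2*x[1]
    print(np.round((p+q)/2,4),round(np.linalg.norm(p-q),4))
tri((373,202),(263,388)); tri((373,31),(102,378))
E
```

```text
[ 0.3657 -0.2281  0.2586] 0.0022
[ 0.7899 -0.2181  0.3483] 0.0974
```

Top view: the cabinet starts at y ≈ -0.23 and is about 0.26 high, so I lift first, then swing across.

```bash
python3 -m creep '[{"dz":-0.2,"hand":0},{"dz":-0.2,"hand":0},{"dz":-0.2,"hand":0},{"dz":-0.2,"hand":0},{"dz":-0.2,"hand":0},{"dx":-0.5,"dy":0.41,"dz":-0.2,"az":-65.4,"hand":0},{"dx":-0.5,"dy":0.41,"dz":-0.2,"az":-65.4,"hand":0},{"dx":-0.5,"dy":0.41,"dz":-0.2,"az":-65.4,"hand":0},{"dx":-0.5,"dy":0.41,"dz":-0.2,"az":-65.4,"hand":0},{"dx":-0.5,"dy":0.41,"dz":-0.2,"az":-65.4,"hand":0},{"dx":-0.5,"dy":0.41,"dz":-0.2,"az":-65.4,"hand":0},{"dx":-0.5,"dy":0.41,"dz":-0.2,"az":-65.4,"hand":0}]' 20
```

```text
validation failed for argument at $[0]...
```

```bash
python3 -m creep '[{"dx":0,"dy":0,"dz":-0.05,"ax":0,"ay":0,"az":0,"hand":0},{"dx":0,"dy":0,"dz":-0.1,"ax":0,"ay":0,"az":0,"hand":0},{"dx":0,"dy":0,"dz":-0.15,"ax":0,"ay":0,"az":0,"hand":0},{"dx":0,"dy":0,"dz":-0.2,"ax":0,"ay":0,"az":0,"hand":0},{"dx":0,"dy":0,"dz":-0.2,"ax":0,"ay":0,"az":0,"hand":0}]' 20
```

```text
clock: 1.7
position: [0.3002, -0.6064, 0.435]
eef_rot: [-179.3, 0.0, -153.6]
ft_force: [0.2, -0.9, 0.1]
gripper_width: 0.0121
finger_force: 0.0
```

```bash
python3 -m creep '[{"dx":-0.5,"dy":0.41,"dz":0,"ax":0,"ay":0,"az":-65.4,"hand":0},{"dx":-0.5,"dy":0.41,"dz":0,"ax":0,"ay":0,"az":-65.4,"hand":0},{"dx":-0.5,"dy":0.41,"dz":0,"ax":0,"ay":0,"az":-65.4,"hand":0},{"dx":-0.5,"dy":0.41,"dz":0,"ax":0,"ay":0,"az":-65.4,"hand":0},{"dx":-0.5,"dy":0.41,"dz":0,"ax":0,"ay":0,"az":-65.4,"hand":0},{"dx":-0.5,"dy":0.41,"dz":0,"ax":0,"ay":0,"az":-65.4,"hand":0},{"dx":-0.5,"dy":0.41,"dz":0,"ax":0,"ay":0,"az":-65.4,"hand":0},{"dx":-0.5,"dy":0.41,"dz":0,"ax":0,"ay":0,"az":-65.4,"hand":0},{"dx":-0.5,"dy":0.41,"dz":0,"ax":0,"ay":0,"az":-65.4,"hand":0},{"dx":-0.5,"dy":0.41,"dz":0,"ax":0,"ay":0,"az":-65.4,"hand":0},{"dx":-0.5,"dy":0.41,"dz":0,"ax":0,"ay":0,"az":-65.4,"hand":0},{"dx":-0.5,"dy":0.41,"dz":0,"ax":0,"ay":0,"az":-65.4,"hand":0}]'
python3 -c "
from h import *
print(monitor.state()['joint_pos'].round(1))"
```

```text
clock: 2.9
position: [0.5468, -0.0554, 0.4264]
eef_rot: [-179.9, 0.0, -88.2]
ft_force: [1.5, 0.5, -0.4]
gripper_width: -0.0002
finger_force: 0.0
[ 14.6   4.9   5.7   0.  -90.8 -12.8]
```

```bash
python3 -m creep '[{"dx":-0.042,"dy":-0.018,"dz":0.02,"ax":0,"ay":0,"az":0,"hand":0},{"dx":-0.042,"dy":-0.018,"dz":0.07,"ax":0,"ay":0,"az":0,"hand":0},{"dx":-0.042,"dy":-0.018,"dz":0.12,"ax":0,"ay":0,"az":0,"hand":0},{"dx":-0.042,"dy":-0.018,"dz":0.17,"ax":0,"ay":0,"az":0,"hand":0},{"dx":-0.042,"dy":-0.018,"dz":0.22,"ax":0,"ay":0,"az":0,"hand":0},{"dx":-0.042,"dy":-0.018,"dz":0.26,"ax":0,"ay":0,"az":0,"hand":0},{"dx":-0.042,"dy":-0.018,"dz":0.26,"ax":0,"ay":0,"az":0,"hand":0},{"dx":-0.042,"dy":-0.018,"dz":0.26,"ax":0,"ay":0,"az":0,"hand":0}]'
python3 - <<'E'
from h import *
c=cam("wrist"); save(c,"w1.png"); print(c["fovy"],np.round(c["T_tool_cam"],3).tolist(), c["st"]["position"])
for l,z in [("holder_pad",.032),("tin_high_center",.116),("rod",.044)]:
    for d in spotter.look_for(l,"wrist")[:3]:
        b=d["box"];print(l,round(d["score"],2),np.round(np.array(b)*[560,420,560,420]))
E
```

```text
clock: 3.7
position: [0.5637, -0.0151, 0.1669]
eef_rot: [180.0, -0.1, -88.2]
ft_force: [1.2, 0.0, 1.7]
gripper_width: -0.0002
finger_force: 0.0
65.70646984690485 [[0.001, -0.948, -0.317, 0.081], [1.0, 0.001, -0.0, 0.002], [0.001, -0.317, 0.948, -0.149], [0.0, 0.0, 0.0, 1.0]] [ 0.56368031 -0.01511975  0.16690299]
holder_pad 0.65 [272. 138. 116. 184.]
tin_high_center 0.76 [273.  53. 121. 106.]
tin_high_center 0.7 [530.  43.  59.  65.]
tin_high_center 0.52 [186. 355.  16.  18.]
rod 0.91 [278. 177. 441. 355.]
```

View pics/w1.png

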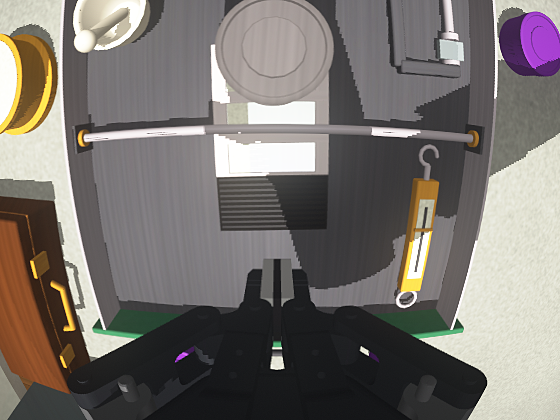

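Wrist view: the rubber is at (216–327, 177–230), the rod at row ~130 and the grey stack at (273,53). The shut fingertips are at (275,262).

```bash
python3 - <<'E'
from h import *
c=cam("wrist")
for n,u,v,z in [("fl",221,230,.032),("fr",327,229,.032),("rl",216,177,.032),("rr",328,176,.032),("rodL",85,138,.044),("rodR",473,138,.044),("rodM",276,129,.044),("drawerfront inner L",108,315,.026),("tin top",274,50,.116)]:
    print(n,np.round(atz(c,u,v,z),4))
E
```

```text
fl [0.6158 0.0217 0.032 ]
fr [0.5148 0.0172 0.032 ]
rl [ 0.6193 -0.0299  0.032 ]
rr [ 0.518  -0.0341  0.032 ]
rodL [ 0.747  -0.0699  0.044 ]
rodR [ 0.38   -0.0824  0.044 ]
rodM [ 0.5662 -0.0753  0.044 ]
drawerfront inner L [0.7677 0.1459 0.026 ]
tin top [ 0.5686 -0.1298  0.116 ]
```

```bash
python3 -m creep '[{"dx":-0.006,"dy":-0.003,"dz":0.03,"ax":0,"ay":0,"az":0,"hand":0},{"dx":-0.006,"dy":-0.003,"dz":0.06,"ax":0,"ay":0,"az":0,"hand":0},{"dx":-0.006,"dy":-0.003,"dz":0.09,"ax":0,"ay":0,"az":0,"hand":0},{"dx":-0.006,"dy":-0.003,"dz":0.1,"ax":0,"ay":0,"az":0,"hand":0},{"dx":-0.006,"dy":-0.003,"dz":0.104,"ax":0,"ay":0,"az":0,"hand":0},{"dx":-0.006,"dy":-0.003,"dz":0.104,"ax":0,"ay":0,"az":0,"hand":0},{"dx":-0.006,"dy":-0.003,"dz":0.104,"ax":0,"ay":0,"az":0,"hand":0}]'
python3 -m creep '[{"dx":0,"dy":0,"dz":0.002,"ax":0,"ay":0,"az":0,"hand":0},{"dx":0,"dy":0,"dz":0.004,"ax":0,"ay":0,"az":0,"hand":0},{"dx":0,"dy":0,"dz":0.006,"ax":0,"ay":0,"az":0,"hand":0},{"dx":0,"dy":0,"dz":0.008,"ax":0,"ay":0,"az":0,"hand":0},{"dx":0,"dy":0,"dz":0.01,"ax":0,"ay":0,"az":0,"hand":0},{"dx":0,"dy":0,"dz":0.01,"ax":0,"ay":0,"az":0,"hand":0}]'
```

```text
clock: 4.65
position: [0.5671, -0.0087, 0.0636]
eef_rot: [-179.9, 0.0, -88.2]
ft_force: [0.3, -0.7, -0.7]
gripper_width: -0.0001
finger_force: 0.0
clock: 5.25
position: [0.5657, -0.009, 0.0516]
eef_rot: [180.0, -0.0, -88.2]
ft_force: [-0.1, 0.7, -0.7]
gripper_width: -0.0002
finger_force: 0.0
```

```bash
python3 -m creep '[{"dx":0,"dy":0,"dz":0.001,"ax":0,"ay":0,"az":0,"hand":0},{"dx":0,"dy":0,"dz":0.002,"ax":0,"ay":0,"az":0,"hand":0},{"dx":0,"dy":0,"dz":0.003,"ax":0,"ay":0,"az":0,"hand":0},{"dx":0,"dy":0,"dz":0.004,"ax":0,"ay":0,"az":0,"hand":0},{"dx":0,"dy":0,"dz":0.004,"ax":0,"ay":0,"az":0,"hand":0}]'
```

```text
clock: 5.75
position: [0.5659, -0.0089, 0.0478]
eef_rot: [180.0, -0.0, -88.2]
ft_force: [-0.1, 0.6, 0.1]
gripper_width: -0.0001
finger_force: 0.0
```

```bash
python3 -m creep '[{"dx":0,"dy":0,"dz":0.001,"ax":0,"ay":0,"az":0,"hand":0},{"dx":0,"dy":0,"dz":0.002,"ax":0,"ay":0,"az":0,"hand":0},{"dx":0,"dy":0,"dz":0.003,"ax":0,"ay":0,"az":0,"hand":0},{"dx":0,"dy":0,"dz":0.003,"ax":0,"ay":0,"az":0,"hand":0}]'
```

```text
clock: 6.15
position: [0.5659, -0.0089, 0.0448]
eef_rot: [180.0, -0.0, -88.2]
ft_force: [0.0, 0.4, -0.9]
gripper_width: 0.0004
finger_force: 0.0
```

```bash
python3 -m creep '[{"dx":0,"dy":0,"dz":0.001,"ax":0,"ay":0,"az":0,"hand":0},{"dx":0,"dy":0,"dz":0.002,"ax":0,"ay":0,"az":0,"hand":0},{"dx":0,"dy":0,"dz":0.002,"ax":0,"ay":0,"az":0,"hand":0}]'
python3 -c "
from h import *
save(cam('scene'),'s1.png')
import cv2;cv2.imwrite('pics/s1c.png',cv2.resize(cv2.imread('pics/s1.png')[140:290,170:370],(800,600),interpolation=cv2.INTER_CUBIC))"
```

```text
clock: 6.45
position: [0.5659, -0.0089, 0.0428]
eef_rot: [180.0, -0.0, -88.2]
ft_force: [0.2, -0.4, 0.2]
gripper_width: 0.0001
finger_force: 0.0
```

View pics/s1c.png

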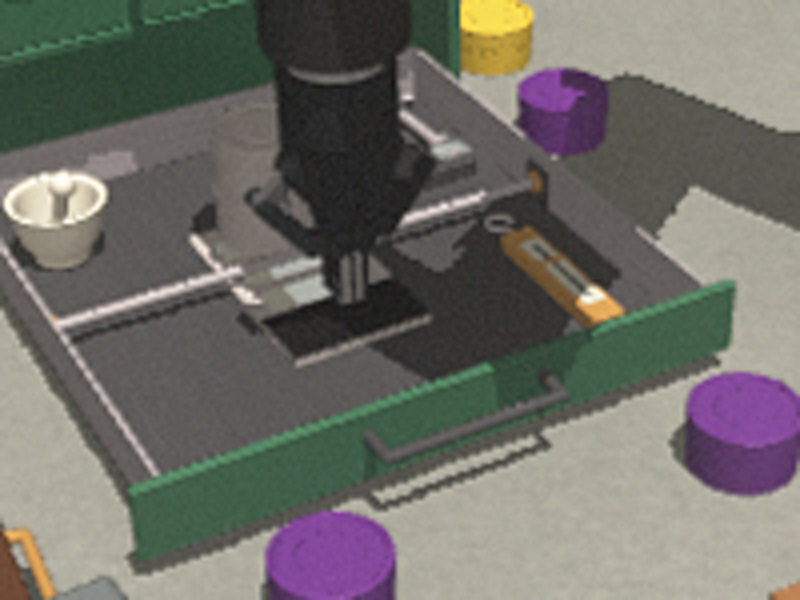

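The fingertip at crop (348,303) is over the rubber and the drawer nose has not dipped, so there is no contact yet. I'll check the tip height from that pixel and keep lowering.

```bash
python3 - <<'E'
from h import *
c=cam("scene")
o,d=ray(c,170+348*.25,140+303*.25)
for y in (.002,-.009): print(np.round(o+d*(y-o[1])/d[1],4))
w=cam("wrist")
for z in(.014,.032): print(z,[np.round(atz(c,170+u*.25,140+v*.25,z),3).tolist() for u,v in ((297,360),(430,315),(245,318))])
save(w,"w2.png")
E
python3 -m creep '[{"dx":0,"dy":0,"dz":0.001,"ax":0,"ay":0,"az":0,"hand":0},{"dx":0,"dy":0,"dz":0.002,"ax":0,"ay":0,"az":0,"hand":0},{"dx":0,"dy":0,"dz":0.002,"ax":0,"ay":0,"az":0,"hand":0}]'
```

```text
[0.5676 0.002  0.0493]
[ 0.5628 -0.009   0.0411]
0.014 [[0.604, -0.001, 0.014], [0.504, -0.006, 0.014], [0.616, -0.062, 0.014]]
0.032 [[0.613, 0.022, 0.032], [0.516, 0.018, 0.032], [0.625, -0.038, 0.032]]
clock: 6.9
position: [0.5659, -0.0089, 0.0408]
eef_rot: [180.0, -0.0, -88.2]
ft_force: [-0.4, 1.1, -0.7]
gripper_width: -0.0
finger_force: 0.0
```

```bash
python3 -m creep '[{"dx":0,"dy":0,"dz":0.001,"ax":0,"ay":0,"az":0,"hand":0},{"dx":0,"dy":0,"dz":0.002,"ax":0,"ay":0,"az":0,"hand":0},{"dx":0,"dy":0,"dz":0.003,"ax":0,"ay":0,"az":0,"hand":0},{"dx":0,"dy":0,"dz":0.003,"ax":0,"ay":0,"az":0,"hand":0}]'
```

```text
clock: 7.3
position: [0.5659, -0.0089, 0.0378]
eef_rot: [180.0, -0.0, -88.2]
ft_force: [-0.5, 1.1, 0.1]
gripper_width: -0.0001
finger_force: 0.0
```

View pics/w2.png

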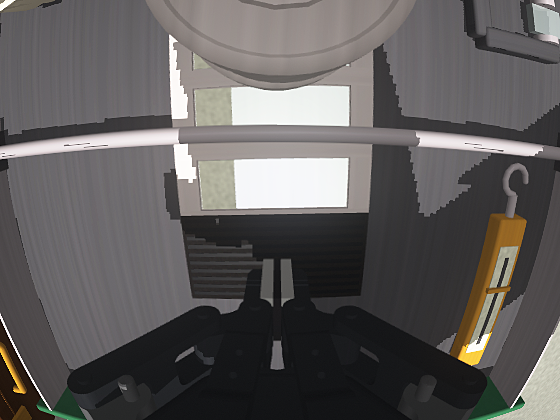

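The wrist view shows the tips (277,258) above the rubber (190–367, 215–297), so I keep lowering in small steps.

```bash
python3 -m creep '[{"dx":0,"dy":0,"dz":0.001,"ax":0,"ay":0,"az":0,"hand":0},{"dx":0,"dy":0,"dz":0.002,"ax":0,"ay":0,"az":0,"hand":0},{"dx":0,"dy":0,"dz":0.003,"ax":0,"ay":0,"az":0,"hand":0},{"dx":0,"dy":0,"dz":0.003,"ax":0,"ay":0,"az":0,"hand":0}]'
```

```text
clock: 7.7
position: [0.5659, -0.0089, 0.0348]
eef_rot: [180.0, -0.0, -88.2]
ft_force: [-0.4, -0.8, 0.2]
gripper_width: 0.0002
finger_force: 0.0
```

```bash
python3 -m creep '[{"dx":0,"dy":0,"dz":0.001,"ax":0,"ay":0,"az":0,"hand":0},{"dx":0,"dy":0,"dz":0.002,"ax":0,"ay":0,"az":0,"hand":0},{"dx":0,"dy":0,"dz":0.003,"ax":0,"ay":0,"az":0,"hand":0},{"dx":0,"dy":0,"dz":0.003,"ax":0,"ay":0,"az":0,"hand":0}]'
```

```text
clock: 8.1
position: [0.5659, -0.0089, 0.0318]
eef_rot: [180.0, -0.0, -88.2]
ft_force: [-0.7, 0.2, -0.8]
gripper_width: -0.0001
finger_force: 0.0
```

```bash
python3 - <<'E'
from h import *
c=cam("scene"); save(c,"s2.png"); w=cam("wrist"); save(w,"w3.png")
a=cv2.resize(c["color"][150:270,190:370],(540,360),interpolation=cv2.INTER_CUBIC)
b=w["color"][180:330,150:400]; b=cv2.resize(b,(540,324)) 
im=np.vstack([a,b[:240]]); cv2.imwrite("pics/m2.png",im[:,:,::-1])
s=monitor.state();print(s["ft_force"],s["wrist_torque"],s["tau"].round(2))
E
```

```text
[0.97041847 0.79818285 1.50472667] [-0.02020921  0.00177511  0.01044767] [ -0.   -51.43  20.71   4.89   0.     0.  ]
```

View pics/m2.png

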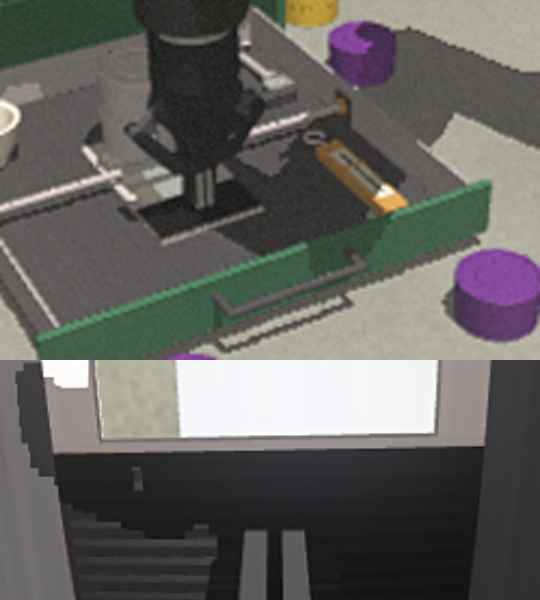

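Tip still a few millimetres above the rubber, drawer not dipped (nose corner unchanged). Continuing down.

```bash
python3 -m creep '[{"dx":0,"dy":0,"dz":0.001,"ax":0,"ay":0,"az":0,"hand":0},{"dx":0,"dy":0,"dz":0.002,"ax":0,"ay":0,"az":0,"hand":0},{"dx":0,"dy":0,"dz":0.002,"ax":0,"ay":0,"az":0,"hand":0}]'
```

```text
clock: 8.5
position: [0.5659, -0.0089, 0.0298]
eef_rot: [180.0, -0.0, -88.2]
ft_force: [-0.5, -0.2, 0.5]
gripper_width: -0.0004
finger_force: 0.0
```

```bash
python3 -m creep '[{"dx":0,"dy":0,"dz":0.001,"ax":0,"ay":0,"az":0,"hand":0},{"dx":0,"dy":0,"dz":0.002,"ax":0,"ay":0,"az":0,"hand":0},{"dx":0,"dy":0,"dz":0.002,"ax":0,"ay":0,"az":0,"hand":0}]'
```

```text
clock: 8.8
position: [0.5659, -0.0089, 0.0278]
eef_rot: [180.0, -0.0, -88.2]
ft_force: [-0.2, 0.2, 0.2]
gripper_width: -0.0
finger_force: 0.0
```

```bash
python3 -m creep '[{"dx":0,"dy":0,"dz":0.001,"ax":0,"ay":0,"az":0,"hand":0},{"dx":0,"dy":0,"dz":0.002,"ax":0,"ay":0,"az":0,"hand":0},{"dx":0,"dy":0,"dz":0.002,"ax":0,"ay":0,"az":0,"hand":0}]'
```

```text
clock: 9.1
position: [0.5661, -0.0088, 0.0261]
eef_rot: [-180.0, 0.0, -88.2]
ft_force: [-0.9, 0.9, 1.7]
gripper_width: -0.0001
finger_force: 1.5
```

Contact at about z 0.0265. Next I press through the dip.

```bash
python3 -m creep '[{"dx":0,"dy":0,"dz":0.001,"ax":0,"ay":0,"az":0,"hand":0},{"dx":0,"dy":0,"dz":0.002,"ax":0,"ay":0,"az":0,"hand":0},{"dx":0,"dy":0,"dz":0.002,"ax":0,"ay":0,"az":0,"hand":0}]'
```

```text
clock: 9.4
position: [0.5661, -0.0086, 0.024]
eef_rot: [-180.0, 0.0, -88.2]
ft_force: [-1.0, 3.5, 2.5]
gripper_width: -0.0
finger_force: 1.8
```

```bash
python3 -m creep '[{"dx":0,"dy":0,"dz":0.001,"ax":0,"ay":0,"az":0,"hand":0},{"dx":0,"dy":0,"dz":0.002,"ax":0,"ay":0,"az":0,"hand":0},{"dx":0,"dy":0,"dz":0.002,"ax":0,"ay":0,"az":0,"hand":0}]'
```

```text
clock: 9.7
position: [0.5662, -0.0087, 0.0219]
eef_rot: [-180.0, 0.0, -88.2]
ft_force: [-0.5, 3.5, 2.3]
gripper_width: 0.0001
finger_force: 1.9
```

```bash
python3 -m creep '[{"dx":0,"dy":0,"dz":0.001,"ax":0,"ay":0,"az":0,"hand":0},{"dx":0,"dy":0,"dz":0.002,"ax":0,"ay":0,"az":0,"hand":0},{"dx":0,"dy":0,"dz":0.002,"ax":0,"ay":0,"az":0,"hand":0}]'
```

```text
clock: 10.0
position: [0.5663, -0.0087, 0.02]
eef_rot: [-180.0, 0.0, -88.2]
ft_force: [-1.4, 2.0, 4.5]
gripper_width: 0.0002
finger_force: 2.1
```

```bash
python3 -m creep '[{"dx":0,"dy":0,"dz":0.001,"ax":0,"ay":0,"az":0,"hand":0},{"dx":0,"dy":0,"dz":0.002,"ax":0,"ay":0,"az":0,"hand":0},{"dx":0,"dy":0,"dz":0.002,"ax":0,"ay":0,"az":0,"hand":0}]'
```

```text
clock: 10.3
position: [0.5663, -0.0087, 0.0181]
eef_rot: [-180.0, 0.0, -88.2]
ft_force: [-0.8, 3.2, 4.6]
gripper_width: 0.0002
finger_force: 2.2
```

```bash
python3 -m creep '[{"dx":0,"dy":0,"dz":0.001,"ax":0,"ay":0,"az":0,"hand":0},{"dx":0,"dy":0,"dz":0.001,"ax":0,"ay":0,"az":0,"hand":0}]'
```

```text
clock: 10.5
position: [0.5663, -0.0087, 0.0178]
eef_rot: [-180.0, 0.0, -88.2]
ft_force: [-2.3, 5.9, 10.1]
gripper_width: 0.0001
finger_force: 5.5
```

```bash
python3 -m creep '[{"dx":0,"dy":0,"dz":0.0005,"ax":0,"ay":0,"az":0,"hand":0},{"dx":0,"dy":0,"dz":0.001,"ax":0,"ay":0,"az":0,"hand":0},{"dx":0,"dy":0,"dz":0.001,"ax":0,"ay":0,"az":0,"hand":0}]'
```

```text
clock: 10.8
position: [0.5664, -0.0087, 0.0176]
eef_rot: [-179.9, 0.0, -88.2]
ft_force: [-6.5, 6.1, 18.2]
gripper_width: 0.0005
finger_force: 9.7
```

```bash
python3 -m creep '[{"dx":-0.002,"dy":0,"dz":0.0006,"ax":0,"ay":0,"az":0,"hand":0},{"dx":-0.004,"dy":0,"dz":0.0007,"ax":0,"ay":0,"az":0,"hand":0},{"dx":-0.006,"dy":0,"dz":0.0007,"ax":0,"ay":0,"az":0,"hand":0},{"dx":-0.008,"dy":0,"dz":0.0008,"ax":0,"ay":0,"az":0,"hand":0},{"dx":-0.01,"dy":0,"dz":0.0008,"ax":0,"ay":0,"az":0,"hand":0}]'
```

```text
clock: 11.3
position: [0.5673, -0.0006, 0.0173]
eef_rot: [-179.9, -0.1, -88.1]
ft_force: [0.3, -8.6, 17.5]
gripper_width: -0.0
finger_force: 8.5
```

```bash
python3 -m creep '[{"dx":-0.002,"dy":0,"dz":0.0003,"ax":0,"ay":0,"az":0,"hand":0},{"dx":-0.004,"dy":0,"dz":0.0005,"ax":0,"ay":0,"az":0,"hand":0},{"dx":-0.006,"dy":0,"dz":0.0006,"ax":0,"ay":0,"az":0,"hand":0},{"dx":-0.008,"dy":0,"dz":0.0007,"ax":0,"ay":0,"az":0,"hand":0},{"dx":-0.01,"dy":0,"dz":0.0008,"ax":0,"ay":0,"az":0,"hand":0}]'; python3 - <<'E'
from h import *
c=cam("wrist"); save(c,"w4.png")
E
```

```text
clock: 11.8
position: [0.5672, 0.0089, 0.0169]
eef_rot: [-179.8, -0.1, -88.1]
ft_force: [0.2, -13.8, 20.6]
gripper_width: -0.0
finger_force: 10.3
```

View pics/w4.png

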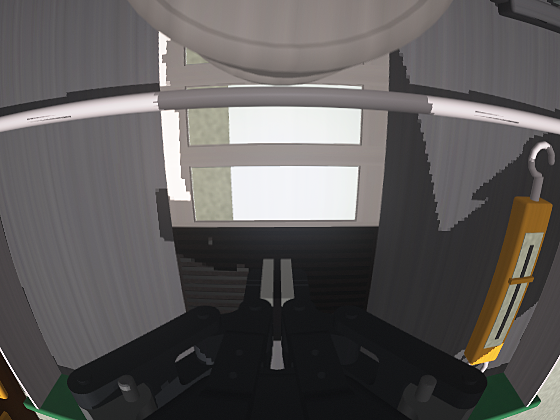

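The wells have advanced under the rod with the fingertips, so the rubber is gripping. Continuing the drag with slightly more press.

```bash
python3 -m creep '[{"dx":-0.002,"dy":0,"dz":0.0004,"ax":0,"ay":0,"az":0,"hand":0},{"dx":-0.004,"dy":0,"dz":0.0006,"ax":0,"ay":0,"az":0,"hand":0},{"dx":-0.006,"dy":0,"dz":0.0008,"ax":0,"ay":0,"az":0,"hand":0},{"dx":-0.008,"dy":0,"dz":0.0009,"ax":0,"ay":0,"az":0,"hand":0},{"dx":-0.01,"dy":0,"dz":0.001,"ax":0,"ay":0,"az":0,"hand":0},{"dx":-0.012,"dy":0,"dz":0.001,"ax":0,"ay":0,"az":0,"hand":0}]'
```

```text
clock: 12.45
position: [0.5672, 0.0206, 0.0164]
eef_rot: [-179.8, -0.2, -88.1]
ft_force: [0.1, -12.8, 24.0]
gripper_width: -0.0001
finger_force: 11.8
```

```bash
python3 -m creep '[{"dx":-0.002,"dy":0,"dz":0.0001,"ax":0,"ay":0,"az":0,"hand":0},{"dx":-0.004,"dy":0,"dz":0.0002,"ax":0,"ay":0,"az":0,"hand":0},{"dx":-0.006,"dy":0,"dz":0.0003,"ax":0,"ay":0,"az":0,"hand":0},{"dx":-0.008,"dy":0,"dz":0.0004,"ax":0,"ay":0,"az":0,"hand":0},{"dx":-0.01,"dy":0,"dz":0.0005,"ax":0,"ay":0,"az":0,"hand":0},{"dx":-0.012,"dy":0,"dz":0.0005,"ax":0,"ay":0,"az":0,"hand":0}]'; python3 -c "
from h import *
c=cam('wrist');save(c,'w5.png')
for d in spotter.look_for('tin_high_center','wrist')[:2]: print(d)"
```

```text
clock: 13.05
position: [0.5669, 0.0329, 0.0159]
eef_rot: [-179.8, -0.1, -88.1]
ft_force: [-0.1, -10.7, 24.2]
gripper_width: -0.0002
finger_force: 12.0
{'box': [0.8616, 0.9896, 0.0475, 0.0207], 'score': 0.76}
```

```bash
python3 -m creep '[{"dx":-0.0015,"dy":0,"dz":0.0001,"ax":0,"ay":0,"az":0,"hand":0},{"dx":-0.003,"dy":0,"dz":0.0001,"ax":0,"ay":0,"az":0,"hand":0},{"dx":-0.0045,"dy":0,"dz":0.0002,"ax":0,"ay":0,"az":0,"hand":0},{"dx":-0.006,"dy":0,"dz":0.0003,"ax":0,"ay":0,"az":0,"hand":0},{"dx":-0.0075,"dy":0,"dz":0.0003,"ax":0,"ay":0,"az":0,"hand":0},{"dx":-0.009,"dy":0,"dz":0.0004,"ax":0,"ay":0,"az":0,"hand":0},{"dx":-0.0105,"dy":0,"dz":0.0005,"ax":0,"ay":0,"az":0,"hand":0},{"dx":-0.012,"dy":0,"dz":0.0005,"ax":0,"ay":0,"az":0,"hand":0}]'; python3 -c "
from h import *
save(cam('scene'),'s3.png');save(cam('wrist'),'w6.png')
a=cv2.imread('pics/s3.png')[130:280,180:330];b=cv2.imread('pics/w6.png')
cv2.imwrite('pics/m3.png',np.hstack([cv2.resize(a,(420,420),interpolation=cv2.INTER_CUBIC),cv2.resize(b[:,90:470],(380,420))]))"
```

```text
clock: 13.95
position: [0.5668, 0.0454, 0.0155]
eef_rot: [-179.8, -0.1, -88.1]
ft_force: [0.9, -9.2, 24.7]
gripper_width: -0.0001
finger_force: 12.0
```

View pics/m3.png

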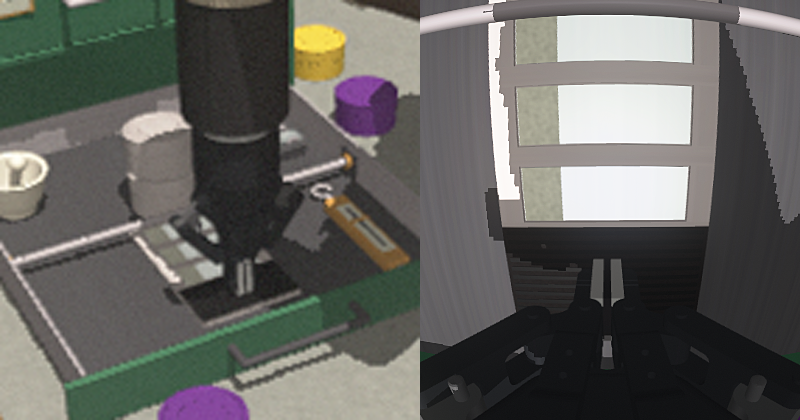

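Left: the tins at (158,165) are upright behind the rod. Right: all three wells are past the rod and the rubber hasn't slipped under the fingers. Continuing.

```bash
python3 -m creep '[{"dx":-0.0015,"dy":0,"dz":0.0001,"ax":0,"ay":0,"az":0,"hand":0},{"dx":-0.003,"dy":0,"dz":0.0001,"ax":0,"ay":0,"az":0,"hand":0},{"dx":-0.0045,"dy":0,"dz":0.0002,"ax":0,"ay":0,"az":0,"hand":0},{"dx":-0.006,"dy":0,"dz":0.0002,"ax":0,"ay":0,"az":0,"hand":0},{"dx":-0.0075,"dy":0,"dz":0.0003,"ax":0,"ay":0,"az":0,"hand":0},{"dx":-0.009,"dy":0,"dz":0.0003,"ax":0,"ay":0,"az":0,"hand":0},{"dx":-0.0105,"dy":0,"dz":0.0004,"ax":0,"ay":0,"az":0,"hand":0},{"dx":-0.012,"dy":0,"dz":0.0004,"ax":0,"ay":0,"az":0,"hand":0},{"dx":-0.0135,"dy":0,"dz":0.0004,"ax":0,"ay":0,"az":0,"hand":0},{"dx":-0.015,"dy":0,"dz":0.0005,"ax":0,"ay":0,"az":0,"hand":0}]'
```

```text
clock: 15.05
position: [0.5663, 0.0605, 0.0149]
eef_rot: [-179.8, -0.1, -88.1]
ft_force: [0.2, -9.7, 24.9]
gripper_width: 0.0001
finger_force: 12.2
```

```bash
python3 -m creep '[{"dx":-0.0015,"dy":0,"dz":0.0001,"ax":0,"ay":0,"az":0,"hand":0},{"dx":-0.003,"dy":0,"dz":0.0001,"ax":0,"ay":0,"az":0,"hand":0},{"dx":-0.0045,"dy":0,"dz":0.0002,"ax":0,"ay":0,"az":0,"hand":0},{"dx":-0.006,"dy":0,"dz":0.0002,"ax":0,"ay":0,"az":0,"hand":0},{"dx":-0.0075,"dy":0,"dz":0.0003,"ax":0,"ay":0,"az":0,"hand":0},{"dx":-0.009,"dy":0,"dz":0.0003,"ax":0,"ay":0,"az":0,"hand":0},{"dx":-0.0105,"dy":0,"dz":0.0004,"ax":0,"ay":0,"az":0,"hand":0},{"dx":-0.012,"dy":0,"dz":0.0004,"ax":0,"ay":0,"az":0,"hand":0},{"dx":-0.0135,"dy":0,"dz":0.0004,"ax":0,"ay":0,"az":0,"hand":0},{"dx":-0.015,"dy":0,"dz":0.0005,"ax":0,"ay":0,"az":0,"hand":0}]'
```

```text
clock: 16.05
position: [0.5659, 0.0758, 0.0143]
eef_rot: [-179.7, -0.1, -88.1]
ft_force: [0.6, -7.9, 24.2]
gripper_width: -0.0001
finger_force: 11.8
```

```bash
python3 -m creep '[{"dx":-0.0015,"dy":0,"dz":0.0001,"ax":0,"ay":0,"az":0,"hand":0},{"dx":-0.003,"dy":0,"dz":0.0001,"ax":0,"ay":0,"az":0,"hand":0},{"dx":-0.0045,"dy":0,"dz":0.0002,"ax":0,"ay":0,"az":0,"hand":0},{"dx":-0.006,"dy":0,"dz":0.0002,"ax":0,"ay":0,"az":0,"hand":0},{"dx":-0.0075,"dy":0,"dz":0.0003,"ax":0,"ay":0,"az":0,"hand":0},{"dx":-0.009,"dy":0,"dz":0.0003,"ax":0,"ay":0,"az":0,"hand":0},{"dx":-0.0105,"dy":0,"dz":0.0004,"ax":0,"ay":0,"az":0,"hand":0},{"dx":-0.012,"dy":0,"dz":0.0004,"ax":0,"ay":0,"az":0,"hand":0}]'
```

```text
clock: 16.85
position: [0.5655, 0.0878, 0.0139]
eef_rot: [-179.8, -0.1, -88.1]
ft_force: [-0.1, -7.0, 23.5]
gripper_width: -0.0001
finger_force: 11.5
```

```bash
python3 -m creep '[{"dx":-0.001,"dy":0,"dz":0,"ax":0,"ay":0,"az":0,"hand":0},{"dx":-0.002,"dy":0,"dz":0,"ax":0,"ay":0,"az":0,"hand":0},{"dx":-0.003,"dy":0,"dz":0.0001,"ax":0,"ay":0,"az":0,"hand":0},{"dx":-0.004,"dy":0,"dz":0.0001,"ax":0,"ay":0,"az":0,"hand":0}]'
```

```text
clock: 17.25
position: [0.5653, 0.0918, 0.0137]
eef_rot: [-179.8, -0.1, -88.1]
ft_force: [0.2, -6.6, 22.8]
gripper_width: 0.0002
finger_force: 11.4
```

```bash
python3 -m creep '[{"dx":-0.001,"dy":0,"dz":0,"ax":0,"ay":0,"az":0,"hand":0},{"dx":-0.002,"dy":0,"dz":0,"ax":0,"ay":0,"az":0,"hand":0},{"dx":-0.003,"dy":0,"dz":0.0001,"ax":0,"ay":0,"az":0,"hand":0}]'
```

```text
clock: 17.55
position: [0.5651, 0.0948, 0.0136]
eef_rot: [-179.8, -0.1, -88.1]
ft_force: [-0.3, -7.5, 23.1]
gripper_width: -0.0001
finger_force: 11.7
```

```bash
python3 -m creep '[{"dx":-0.001,"dy":0,"dz":0,"ax":0,"ay":0,"az":0,"hand":0},{"dx":-0.002,"dy":0,"dz":0.0001,"ax":0,"ay":0,"az":0,"hand":0}]'
```

```text
clock: 17.75
position: [0.565, 0.0968, 0.0135]
eef_rot: [-179.8, -0.1, -88.1]
ft_force: [0.4, -8.3, 24.2]
gripper_width: -0.0002
finger_force: 11.8
```

```bash
python3 -m creep '[{"dx":-0.001,"dy":0,"dz":0,"ax":0,"ay":0,"az":0,"hand":0},{"dx":-0.002,"dy":0,"dz":0.0001,"ax":0,"ay":0,"az":0,"hand":0}]'
```

```text
clock: 17.95
position: [0.5648, 0.0976, 0.0134]
eef_rot: [-179.8, -0.2, -88.1]
ft_force: [2.9, -17.8, 23.8]
gripper_width: -0.0003
finger_force: 12.0
```

Against the front (lateral force jumped). I'll seat it slightly, then lift straight up.

```bash
python3 -m creep '[{"dx":-0.0005,"dy":0,"dz":0,"ax":0,"ay":0,"az":0,"hand":0},{"dx":-0.0007,"dy":0,"dz":0,"ax":0,"ay":0,"az":0,"hand":0},{"dx":-0.0007,"dy":0,"dz":0,"ax":0,"ay":0,"az":0,"hand":0}]'
python3 -m creep '[{"dx":0,"dy":0,"dz":-0.001,"ax":0,"ay":0,"az":0,"hand":0},{"dx":0,"dy":0,"dz":-0.002,"ax":0,"ay":0,"az":0,"hand":0},{"dx":0,"dy":0,"dz":-0.004,"ax":0,"ay":0,"az":0,"hand":0},{"dx":0,"dy":0,"dz":-0.006,"ax":0,"ay":0,"az":0,"hand":0},{"dx":0,"dy":0,"dz":-0.008,"ax":0,"ay":0,"az":0,"hand":0},{"dx":0,"dy":0,"dz":-0.01,"ax":0,"ay":0,"az":0,"hand":0},{"dx":0,"dy":0,"dz":-0.012,"ax":0,"ay":0,"az":0,"hand":0},{"dx":0,"dy":0,"dz":-0.014,"ax":0,"ay":0,"az":0,"hand":0},{"dx":0,"dy":0,"dz":-0.016,"ax":0,"ay":0,"az":0,"hand":0},{"dx":0,"dy":0,"dz":-0.02,"ax":0,"ay":0,"az":0,"hand":0},{"dx":0,"dy":0,"dz":-0.03,"ax":0,"ay":0,"az":0,"hand":0},{"dx":0,"dy":0,"dz":-0.05,"ax":0,"ay":0,"az":0,"hand":0}]'
```

```text
clock: 18.25
position: [0.5648, 0.0977, 0.0134]
eef_rot: [-179.8, -0.2, -88.1]
ft_force: [3.2, -17.0, 23.6]
gripper_width: -0.0002
finger_force: 11.8
clock: 19.45
position: [0.5617, 0.1004, 0.0603]
eef_rot: [179.9, -0.1, -88.2]
ft_force: [-0.4, -0.3, -0.3]
gripper_width: 0.0002
finger_force: 0.0
```

```bash
python3 -m creep '[{"dx":0,"dy":0,"dz":-0.04,"ax":0,"ay":0,"az":0,"hand":0},{"dx":0,"dy":0,"dz":-0.08,"ax":0,"ay":0,"az":0,"hand":0},{"dx":0,"dy":0,"dz":-0.12,"ax":0,"ay":0,"az":0,"hand":0},{"dx":0,"dy":0,"dz":-0.14,"ax":0,"ay":0,"az":0,"hand":0},{"dx":0,"dy":0,"dz":-0.14,"ax":0,"ay":0,"az":0,"hand":0},{"dx":0,"dy":0,"dz":-0.14,"ax":0,"ay":0,"az":0,"hand":0}]'; python3 -c "
from h import *
save(cam('scene'),'s4.png');save(cam('wrist'),'w7.png')
a=cv2.imread('pics/s4.png')[130:280,180:330];b=cv2.imread('pics/w7.png')
cv2.imwrite('pics/m4.png',np.hstack([cv2.resize(a,(380,380),interpolation=cv2.INTER_CUBIC),cv2.resize(b,(420,380))]))"
```

```text
clock: 20.05
position: [0.5624, 0.1008, 0.2015]
eef_rot: [-179.9, 0.1, -88.2]
ft_force: [-0.0, 1.2, 0.1]
gripper_width: -0.0
finger_force: 0.0
```

View pics/m4.png

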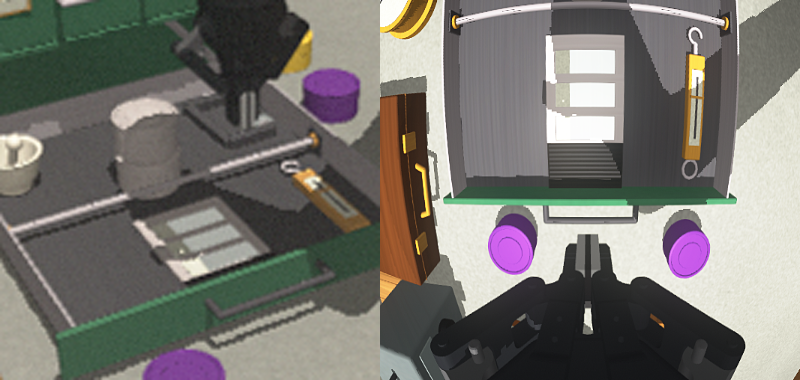

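The tins at (148,148) are stacked upright behind the rod, and the plate is clear of the rod with its rubber end at the drawer front. I'll check the gap numerically.

```bash
python3 - <<'E'
from h import *
c=cam("wrist"); f=lambda x,y,z:np.round(atz(c,(x-380)*1.3333,y*1.1053,z),4)
print("rear edge",f(557,37,.032),f(622,36,.032),"rubber rear",f(549,143,.032),f(624,143,.032),"front",f(549,178,.032),f(624,178,.032),"rod",f(592,6,.044))
g=c["color"].astype(int).sum(2)
for col in (235,290,315,360): print(col,g[185:225,col].tolist())
print(monitor.state()["clock"])
E
```

```text
rear edge [ 0.6035 -0.0433  0.032 ] [ 0.5209 -0.0474  0.032 ] rubber rear [0.6118 0.0727 0.032 ] [0.513  0.0696 0.032 ] front [0.6122 0.1126 0.032 ] [0.5102 0.1094 0.032 ] rod [ 0.5602 -0.0757  0.044 ]
235 [302, 287, 202, 186, 237, 304, 278, 185, 181, 209, 310, 245, 183, 198, 129, 132, 142, 138, 133, 134, 132, 138, 134, 162, 199, 193, 190, 194, 192, 191, 193, 190, 192, 187, 184, 248, 351, 418, 421, 424]
290 [326, 289, 176, 177, 240, 326, 283, 174, 172, 212, 331, 241, 172, 186, 118, 129, 134, 134, 131, 128, 127, 131, 128, 159, 192, 191, 188, 190, 187, 189, 191, 190, 190, 185, 179, 244, 350, 420, 428, 426]
315 [301, 279, 179, 163, 219, 291, 265, 167, 163, 193, 300, 238, 179, 118, 111, 119, 122, 129, 120, 116, 117, 123, 120, 148, 191, 187, 183, 187, 185, 184, 186, 185, 189, 184, 181, 249, 354, 417, 422, 421]
360 [193, 193, 195, 193, 191, 193, 195, 195, 195, 197, 195, 198, 198, 197, 196, 198, 201, 198, 198, 199, 198, 195, 174, 178, 176, 175, 180, 181, 183, 180, 179, 183, 189, 190, 194, 213, 234, 235, 235, 235]
20.2
```

```bash
python3 -c "
from h import *
print(finish_job())"
```

```text
the job is handed in; nothing more can be done
None
```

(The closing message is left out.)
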